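# Shut and latch the specimen transport case and reset its peak pointer

### The job

Get the grey specimen case ready to travel: shut its lid gently, without slamming it, then swing the steel hasp over until it lies flat over the catch on the lid. Only when the case is latched, turn the black peak pointer on its dial back to its zero stop; leave the bottles and other things around the case where they stand.

Things in the scene. Friction and masses are not known exactly. Their poses are not given: they have to be found in the camera images.
- case: Grey specimen case, fixed to the bench, 240 (x) x 280 (y) x 132 mm high. Origin: centre of its underside on the bench; x points from the front deck to the lid's hinge at the back, z up. The front 90 mm (x -120 to -30) is a fixed deck, top at z 132 mm, with the hasp's hinge at y +65 and the peak dial at y -70 mm; behind it the lid covers the compartment.
- lid (a joint): Angle of the lid, rad: 0 shut flush with the deck, growing as it opens upward (limit 1.5). The lid is a plain grey plate 150 x 280 x 12 mm; its hinge lies along the case's y at the back. The hinge is stiff: the lid stays where it is left, and can be pushed down on its outer face.
- lid_hinge (a point): Middle of the lid's hinge line, at the lid's underside: case x +120, y 0, z 120 mm.
- lid_edge (a point): Middle of the lid's free edge, on its outer face: 150 mm from the hinge; case x -30, y 0, z 132 mm when shut.
- catch (a point): Top of the catch: a U-shaped steel staple of 6 mm bar on the lid, 26 mm long (along case x), 6 mm wide, 18 mm tall; at case x -7, y +65, z 150 mm with the lid shut.
- hasp (a joint): Hasp angle, rad: 0 flat over catch and lid, pi/2 upright, more leaning over the deck towards the front (limit 2.3). Steel strap 134 x 40 x 4 mm; a 36 x 16 mm slot, 50 to 86 mm from its hinge, passes over the catch; then a plain end 44 mm long with an 8 mm thick rolled rim. Stiff hinge: it stays where it is left; about 1 N at the end moves it.
- hasp_hinge (a point): Middle of the hasp's hinge axis, which lies along the case's y: case x -75, y +65, z 136 mm.
- hasp_end (a point): Middle of the hasp's rolled free end, 130 mm from its hinge axis.
- pointer (a joint): Peak pointer reading, rad: 0 at the zero stop, nose along the case's +y (towards the hasp); grows clockwise from above (limit 2.4), so reset it anticlockwise. Black bar knob 60 mm long (nose 40, tail 20 mm from its upright axis), 14 mm wide, 145 to 167 mm above the bench, on an 82 mm aluminium dial with marks and a steel pin at zero. About 1.5 N at the nose turns it.
- pointer_hub (a point): Top of the pointer on its axis: case x -77, y -70, z 167 mm.
- pointer_nose (a point): The pointer's nose, 40 mm from its axis, at half the bar's height (156 mm above the bench).
- amber_bottle: Bystander, not to be disturbed: amber glass bottle, 60 mm wide, 150 mm tall, upright. Origin: centre of its underside.
- black_bottle: Bystander, not to be disturbed: black plastic bottle, 60 mm wide, 140 mm tall, upright. Origin: centre of its underside.
- jar: Bystander, not to be disturbed: white jar, 64 mm wide, 90 mm tall, upright. Origin: centre of its underside.
- gel_tank: Bystander, not to be disturbed: clear gel tank, 104 x 85 x 116 mm, with two metal posts on top. Origin: centre of its underside.
- tube_rack: Bystander, not to be disturbed: white rack with eight holes, 70 x 150 x 50 mm. Origin: centre of its underside.
- dish: Bystander, not to be disturbed: flat clear dish, 88 mm wide, 15 mm high. Origin: centre of its underside.
- pipette: Bystander, not to be disturbed: white pipette lying on the bench, 210 mm long, 22 mm thick. Origin: on the bench under the middle of its length.

How it is judged (in metres and radians):
On the way, in this order (a step that is already met when the one before it is completed fails the run):
1. the lid is shut (within 0.05 rad) (value of joint lid below 0.05 rad), for 0.2 s.
2. the hasp lies flat over the catch (within 0.08 rad), the lid still shut (value of joint hasp below 0.08 rad and value of joint lid below 0.05 rad), for 0.2 s.
3. the peak pointer is at its zero stop (within 0.08 rad), the case still latched (all of step 2 and value of joint pointer below 0.08 rad), for 0.2 s.
At the end, for the whole second after the job is handed in: The lid is shut (joint below 0.05 rad), the hasp lies flat over the catch (below 0.08 rad) and the peak pointer rests at its zero stop (below 0.08 rad) (all of step 3); the robot touches nothing.
It fails at once if the lid is slammed (closing faster than 3 rad/s) (velocity of joint lid below -3 rad/s).
It fails at once if a bystander is moved by more than 30 mm or tipped over (distance of any of amber_bottle, black_bottle, jar, gel_tank, tube_rack, dish, pipette from where it was at the start of the episode above 0.03 m or angle between any of amber_bottle, black_bottle, jar, gel_tank, tube_rack, dish's own z axis and vertical above 0.5 rad).
It also fails if it takes over 64 s, if anything falls off the work surface, if the arm or the gripper's body presses on something with over 40 N, if the wrist force passes 120 N, or if a joint passes its speed limit or range.

### The arm

A 7-joint arm with a two-finger parallel gripper is mounted at the origin on the work surface. World frame = base frame: x ahead of the robot, y to its left, z up, the work surface at z = 0. Lengths are in m, angles in degrees, forces in N, time in s.
With the tool pointing down it reaches from about 0.425 to 0.875 m from the base axis. Payload 4.7 kg.
Tool frame: the origin (TCP) lies midway between the tips of the shut fingers; the grasp point (between the pads) lies ctrl.grasp_offset behind it (ctrl.grasp_offset is the distance from the TCP to the grasp point, in m); z points along the fingers, y is the line along which they close (so a half turn about z gives the same grasp; the last joint's range is limited). The gripper opens to 87 mm and grips with 3 to 60 N. Pads are 19 mm wide; open, the fingers measure 117 mm over their backs; the gripper's body (75 mm by 190 mm) begins 51 mm behind the grasp point.
Start: joints at [71.11, 18.392, -4.016, 83.108, 1.295, 78.541, -3.26], TCP at [0.219, -0.612, 0.223] pointing down, gripper open.
Joint ranges: [-163.93, 163.93], [-17.29, 119.83], [-79.2, 71.16], [3.27, 140.29], [-89.18, 269.18], [5.43, 117.66], [-154.24, 154.24]. Speed limits (degrees/s): [147.25, 147.25, 180, 180, 180, 180, 180].

### API

Orientations are given as a 3x3 rotation matrix whose columns are the frame's x, y, z axes.
In Python, from rig import ctrl gives the robot as it stands.
- The arm moves only by the shell command python3 -m jog 'ROWS' [FORCE]. ROWS is a JSON object of lists of equal length, an entry for each row: "offset": the shift along the tool's x, y, z in cm, a list of three; "rot": the turn, a rotation vector about the tool's x, y, z in rad, a list of three; "fingers": the opening, from -1 (shut) to 1 (fully open). In form: {"offset": [[x, y, z], ...], "rot": [[wx, wy, wz], ...], "fingers": [fingers, ...]}. A call has exactly 5 rows; each row shifts and turns the commanded pose from where the row before left it, along the tool's axes as they then stand; what a row does not reach is not made up. A row lasts 1/10 s, in which the tool goes at most 50 mm and 8.59 degrees, less where a joint would pass 70% of its speed; a pose out of reach is approached as far as the arm can. A call with a gripper value outside its range is refused whole. The fingers move at their own pace and stop on an object; FORCE is the grip in N (left out, the last holds). Time passes only in rows, so rows that do not move let the fingers close, or fill a call up. It gives the time, the measured TCP pose, the force, the opening and the grip force at its end, in the units of the state.
- ctrl.observe(): the state, without advancing time (a new reading comes with each control period).
- ctrl.grab_frame(name): name is "side" or "top" or "wrist"; returns the picture (420x560x3 uint8, red, green, blue); there is no depth.
- ctrl.camera_info(name): a dict with "fx", "fy", "cx", "cy" (pixels), "k1" (the pictures are not rectified: a ray, as slopes to the right and down, at radius r is drawn at 1 + k1 r^2 times it, then the intrinsics apply), "R" (3x3) and "t" (3): a world point X has camera coordinates R X + t; the wrist camera has in their place "hand_eye" (4x4, takes a point from camera to tool coordinates, whose origin is the TCP and whose axes are the flange's). Camera axes: x right, y down, z forward; pixel columns grow to the right and rows downward; lengths in m; the calibration is good to about 2 mm. A picture is of the moment at which its call begins: read the wrist's pose just before it. camera_info takes no time and is no camera call.
- ctrl.job_done(): hands the job in; it is judged then, once.
Trained networks look in the newest picture that a camera, given by its name, has taken for a name from the list of things; names that differ only in an ending like _2 or _b are one class to them, and where a whole thing is asked for, a point or a joint stands for the part that bears it (a point fixed in the world has none). Each returns a list of dicts, best first, with "confidence" (0 to 1); they miss things now and then, are a little off and sometimes report something else, mostly with a low value. They report only what shows in the picture. A call takes as long as a camera call.
- ctrl.cut_out(camera, thing): "mask" (420x560 bool, what is visible of it) and "box" ([left, top, right, bottom] in pixels, round what is visible of it).
The state is a dict: "time_s": time; "q": joint angles; "qd": joint speeds; "tau": joint torques, N m; "tool_pos": TCP position; "tcp_rot": TCP orientation; "contact_force": force on the tool from outside, world axes, zero at the start; "wrist_torque": the same for the moment, N m; "finger_gap": opening from 0.0 (shut) to 1.0 (fully open); "grip_force": force on a finger pad.
Only numpy, scipy, OpenCV 4.12 (cv2) and the standard library are available. Lean on these libraries where they do the work, as an engineer would, in place of code of your own. Each camera call takes 0.05 s, during which the arm holds its last target. There are 200 camera calls.

## Working session

There is one attempt and no reset: what is moved stays moved. The work goes in short steps, Python scripts to look and compute and a shell command to move; the robot and the scene stay as the last step left them, time stands still between calls to the robot, and variables do not carry over. Pictures are saved under pics/ and viewed, at most 10 in all, crops included, and the job is handed in when it is done.

```bash
mkdir -p pics; ls; python3 - <<'E'
from rig import ctrl
import cv2,numpy as np
np.set_printoptions(precision=4,suppress=True)
for n in ("side","top"):
    cv2.imwrite(f"pics/{n}0.png",ctrl.grab_frame(n)[:,:,::-1])
    i=ctrl.camera_info(n);print(n,{k:(np.array(v).round(4).tolist()) for k,v in i.items()})
    for t in ("case","lid","hasp","pointer"):
        for d in ctrl.cut_out(n,t)[:2]: print(t,round(d["confidence"],2),d["box"])
s=ctrl.observe();print(s["tool_pos"],s["tcp_rot"],s["time_s"],ctrl.grasp_offset)
E
```

```text
pics
side {'fx': 389.8564, 'fy': 389.8564, 'cx': 274.6784, 'cy': 209.4109, 'k1': -0.085, 'R': [[-0.9658, 0.2589, 0.0108], [0.1841, 0.715, -0.6745], [-0.1823, -0.6494, -0.7382]], 't': [0.5672, -0.0566, 1.2588]}
case 0.95 [214.7, 132.0, 319.3, 269.2]
case 0.72 [314.1, 195.1, 345.8, 214.2]
lid 0.76 [213.7, 125.9, 256.8, 237.4]
lid 0.36 [288.2, 171.8, 323.9, 217.9]
hasp 0.61 [292.4, 174.2, 321.0, 218.4]
pointer 0.49 [283.5, 165.9, 302.0, 180.3]
pointer 0.19 [318.4, 210.1, 345.2, 265.1]
top {'fx': 430.8916, 'fy': 430.8916, 'cx': 286.1135, 'cy': 208.9091, 'k1': 0.0241, 'R': [[-0.0289, -0.9994, -0.0189], [-0.9963, 0.0303, -0.0803], [0.0808, 0.0166, -0.9966]], 't': [0.0723, 0.597, 1.1562]}
case 0.69 [242.3, 135.0, 379.5, 261.9]
case 0.43 [394.3, 184.7, 447.9, 236.5]
lid 0.74 [255.9, 136.3, 380.4, 194.4]
lid 0.39 [258.6, 216.9, 285.1, 245.2]
hasp 0.84 [259.4, 217.2, 283.1, 247.8]
pointer 0.75 [326.6, 221.2, 338.7, 244.6]
pointer 0.72 [254.2, 140.0, 378.2, 199.6]
[ 0.2191 -0.612   0.2225] [[ 0.9415  0.3371 -0.    ]
 [ 0.3371 -0.9415  0.    ]
 [-0.     -0.     -1.    ]] 0.5 0.0187
```

View pics/side0.png

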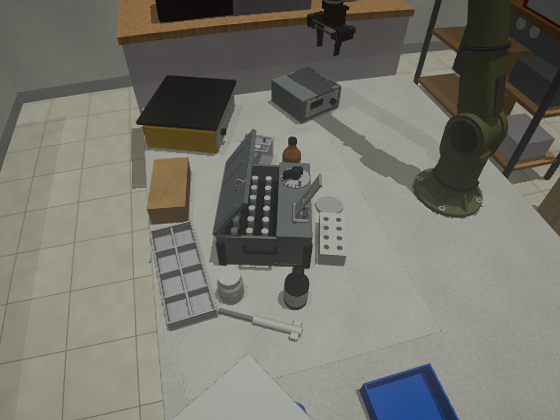

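View pics/top0.png

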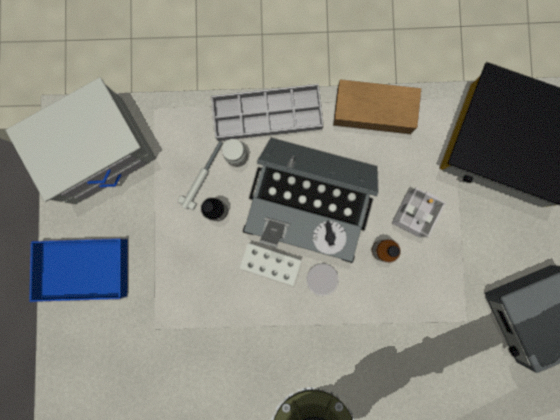

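The side view shows the case with its lid open at about (240,190), the hasp up at (307,195) and the pointer at (292,175). In the top view the case spans (242–380, 135–262), with the hasp at (272,230) and the dial at (330,237). I'll zoom in to pick points.

```bash
python3 - <<'E'
import cv2,numpy as np
t=cv2.imread("pics/top0.png")[130:270,235:390]
cv2.imwrite("pics/topc.png",cv2.resize(t,(775,560)[0:0] or None,fx=4,fy=4,interpolation=cv2.INTER_CUBIC))
t=cv2.imread("pics/side0.png")[120:270,205:355]
cv2.imwrite("pics/sidec.png",cv2.resize(t,None,fx=4,fy=4,interpolation=cv2.INTER_CUBIC))
E
```

```text
(no output)
```

View pics/topc.png

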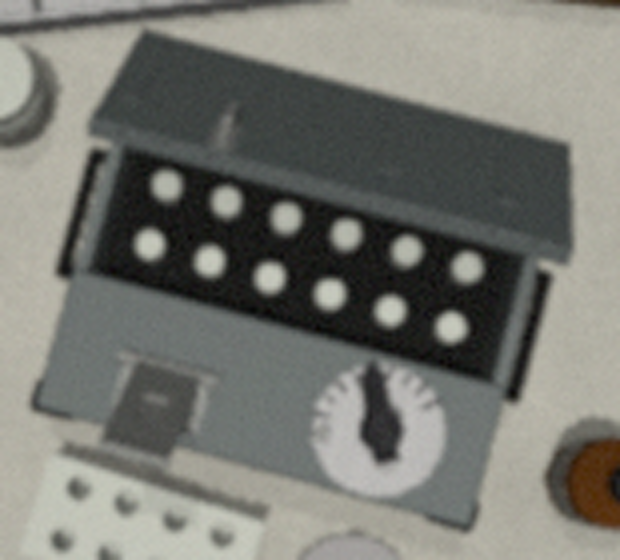

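View pics/sidec.png

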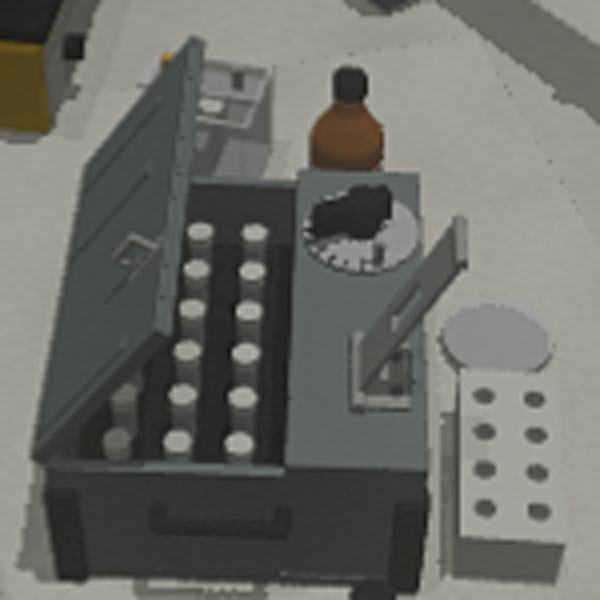

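```bash
cat > h.py <<'E'
import numpy as np
from rig import ctrl
from scipy.optimize import least_squares
np.set_printoptions(precision=4,suppress=True)
def proj(n,X):
    i=ctrl.camera_info(n); c=np.asarray(X)@np.array(i["R"]).T+np.array(i["t"])
    s=c[:,:2]/c[:,2:]; s=s*(1+i["k1"]*(s**2).sum(1,keepdims=True))
    return s*[i["fx"],i["fy"]]+[i["cx"],i["cy"]]
def c2w(p,X):
    c,s=np.cos(p[2]),np.sin(p[2]); X=np.atleast_2d(X)
    return np.c_[p[0]+c*X[:,0]-s*X[:,1],p[1]+s*X[:,0]+c*X[:,1],X[:,2]]
def lid(a,r,y,h):  # r from hinge, h above underside
    return [.12-r*np.cos(a)+h*np.sin(a),y,.12+r*np.sin(a)+h*np.cos(a)]
def hasp(a,r,y): return [-.075+r*np.cos(a),.065+y,.136+r*np.sin(a)]
def ptr(a,r,z=.167): return [-.077+r*np.sin(a),-.07+r*np.cos(a),z]
E
cat > fit.py <<'E'
from h import *
def model(p):
    L,H,P=p[3:]
    t=[[-.03,.14,.132],[-.03,-.14,.132],ptr(P,.04),ptr(P,-.02),lid(L,.15,.14,.012),lid(L,.15,-.14,.012)]
    s=[[-.03,-.14,.132],[-.12,-.14,.132],[-.12,.14,.132],[-.03,.14,.132],lid(L,.15,-.14,.012),lid(L,.15,.14,.012),lid(L,0,.14,.012),hasp(H,.13,-.02),hasp(H,.13,.02)]
    return np.r_[proj("top",c2w(p,t)),proj("side",c2w(p,s))]
T=np.array([[80,273],[498,385],[373,363],[385,460],[90,130],[572,260]])/4+[235,130]
S=np.array([[300,170],[418,172],[427,468],[285,465],[190,40],[157,333],[35,457],[458,216],[466,262]])/4+[205,120]
O=np.r_[T,S]
r=least_squares(lambda p:(model(p)-O).ravel(),[.6,-.03,-.25,1.2,1.9,1.4],loss="soft_l1")
print(r.x); print((model(r.x)-O).round(1).tolist())
p=r.x; np.save("p.npy",p)
L,H,P=p[3:]
for n,X in dict(lid_edge=lid(L,.15,0,.012),hasp_end=hasp(H,.13,0),nose=ptr(P,.04),hub=ptr(0,0),catch=[-.007,.065,.15]).items(): print(n,c2w(p,X)[0])
E
python3 fit.py
```

```text
[ 0.6094 -0.0077 -0.2952  0.9319  2.0107  1.1823]
[[-2.1, -0.8], [2.3, 0.6], [0.2, 0.2], [0.5, 0.9], [-1.2, -0.6], [-0.2, -0.7], [-1.0, -0.9], [-0.0, -0.5], [0.8, 0.1], [-0.2, -0.3], [1.7, -1.3], [1.3, -0.5], [-1.9, 0.7], [0.3, 0.5], [-0.9, 0.7]]
lid_edge [ 0.6478 -0.0194  0.2476]
hasp_end [0.5035 0.0924 0.2536]
nose [ 0.5552 -0.0485  0.167 ]
hub [ 0.5153 -0.0523  0.167 ]
catch [0.6216 0.0565 0.15  ]
```

```bash
cat >> h.py <<'E'
def st():
    s=ctrl.observe(); p=np.load("p.npy"); c,sn=np.cos(p[2]),np.sin(p[2])
    M=np.array([[c,-sn,0],[sn,c,0],[0,0,1]])
    x=M.T@(np.array(s["tool_pos"])-[p[0],p[1],0]); R=M.T@np.array(s["tcp_rot"])
    print("t %.2f"%s["time_s"],"case cm",(x*100).round(2),"F",(M.T@np.array(s["contact_force"])).round(1),"toolx",R[:,0].round(3),"toolz",R[:,2].round(2))
E
python3 -m jog '{"offset":[[0,0,-2],[0,0,-2],[0,0,-2],[0,0,-2],[0,0,-2]],"rot":[[0,0,0.128],[0,0,0.128],[0,0,0.128],[0,0,0.128],[0,0,0.127]],"fingers":[-1,-1,-1,-1,-1]}' 10
python3 -c "from h import *; st()"
```

```text
time_s: 1.0
tool_pos: [0.2191, -0.6119, 0.3235]
tcp_rot: [[0.955, -0.296, 0.0], [-0.296, -0.955, -0.0], [0.0, 0.0, -1.0]]
contact_force: [-0.2, -0.2, -0.2]
finger_gap: 0.634
grip_force: 0.0
t 1.00 case cm [-19.76 -69.16  32.35] F [-0.1 -0.2 -0.2] toolx [ 1.    -0.005  0.   ] toolz [ 0. -0. -1.]
```

```bash
for i in 1 2 3; do python3 -m jog '{"offset":[[2.05,-4.4,0],[2.05,-4.4,0],[2.05,-4.4,0],[2.05,-4.4,0],[2.05,-4.4,0]],"rot":[[0,0,0],[0,0,0],[0,0,0],[0,0,0],[0,0,0]],"fingers":[-1,-1,-1,-1,-1]}' >/dev/null; done
python3 - <<'E'
from h import *
st()
import cv2
cv2.imwrite("pics/s2.png",cv2.resize(ctrl.grab_frame("side")[100:290,180:380],None,fx=3,fy=3,interpolation=2)[:,:,::-1])
L=np.load("p.npy")[3]
for a in np.linspace(L,0,7):
    c=lid(a,.12,0,.012); print(round(a,2),np.round([c[0]*100+1,c[2]*100],2))
E
```

```text
t 2.50 case cm [11.06 -3.02 32.27] F [ 0.1 -0.5 -0.4] toolx [ 1.    -0.001  0.001] toolz [ 0. -0. -1.]
0.93 [ 6.81 22.35]
0.78 [ 5.28 21.27]
0.62 [ 3.94 19.96]
0.47 [ 2.82 18.46]
0.31 [ 1.94 16.81]
0.16 [ 1.33 15.04]
0.0 [ 1.  13.2]
```

View pics/s2.png

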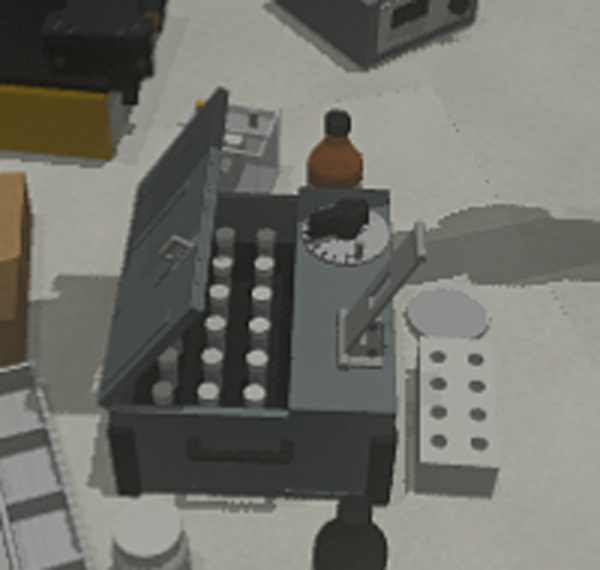

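```bash
python3 - <<'E'
from h import *
st()
print(proj("side",[ctrl.observe()["tool_pos"]]),(proj("side",[ctrl.observe()["tool_pos"]])-[180,100])*3)
E
```

```text
t 2.55 case cm [11.08 -1.89 32.  ] F [-3.4  6.5 -1.8] toolx [ 1.     0.011 -0.001] toolz [-0.    0.01 -1.  ]
[[220.4962 133.0609]] [[121.4887  99.1828]]
```

```bash

python3 -m jog '{"offset":[[-0.3,0,1.8],[-0.3,0,1.8],[-0.3,0,1.8],[-0.3,0,1.8],[0,0,0]],"rot":[[0,0,0],[0,0,0],[0,0,0],[0,0,0],[0,0,0]],"fingers":[-1,-1,-1,-1,-1]}' >/dev/null; python3 -c "from h import *; st()"
python3 -m jog '{"offset":[[-0.6,0,0.5],[-0.6,0,0.5],[-0.6,0,0.5],[-0.6,0,0.5],[-0.6,0,0.5]],"rot":[[0,0,0],[0,0,0],[0,0,0],[0,0,0],[0,0,0]],"fingers":[-1,-1,-1,-1,-1]}' >/dev/null; python3 -c "from h import *; st()"
```

```text
t 3.05 case cm [ 9.62 -3.24 24.75] F [-0.6 -0.4 -0.3] toolx [ 1.     0.    -0.005] toolz [-0.01 -0.   -1.  ]
t 3.55 case cm [ 6.78 -3.16 22.58] F [ 0.5 -0.4  2.6] toolx [1.    0.    0.002] toolz [ 0.  0. -1.]
```

```bash

python3 -m jog '{"offset":[[-0.75,0,0.6],[-0.75,0,0.6],[-0.65,0,0.7],[-0.65,0,0.7],[-0.55,0,0.75]],"rot":[[0,0,0],[0,0,0],[0,0,0],[0,0,0],[0,0,0]],"fingers":[-1,-1,-1,-1,-1]}' >/dev/null; python3 -c "from h import *; st()"
python3 -m jog '{"offset":[[-0.55,0,0.8],[-0.4,0,0.85],[-0.4,0,0.85],[-0.3,0,0.9],[-0.3,0,0.9]],"rot":[[0,0,0],[0,0,0],[0,0,0],[0,0,0],[0,0,0]],"fingers":[-1,-1,-1,-1,-1]}' >/dev/null; python3 -c "from h import *; st()"
```

```text
t 4.05 case cm [ 3.36 -3.16 19.14] F [ 0.2 -0.1  4. ] toolx [ 1.  0. -0.] toolz [-0. -0. -1.]
t 4.55 case cm [ 1.46 -3.17 14.8 ] F [0.4 0.2 2.3] toolx [ 1.  0. -0.] toolz [-0. -0. -1.]
```

```bash

python3 -m jog '{"offset":[[-0.1,0,0.6],[-0.1,0,0.5],[0,0,0.4],[0,0,0.3],[0,0,0]],"rot":[[0,0,0],[0,0,0],[0,0,0],[0,0,0],[0,0,0]],"fingers":[-1,-1,-1,-1,-1]}' >/dev/null; python3 -c "from h import *; st()"
python3 -m jog '{"offset":[[0,0,0.1],[0,0,0.1],[0,0,0.1],[0,0,0],[0,0,0]],"rot":[[0,0,0],[0,0,0],[0,0,0],[0,0,0],[0,0,0]],"fingers":[-1,-1,-1,-1,-1]}' >/dev/null; python3 -c "from h import *; st()"
```

```text
t 5.05 case cm [ 1.26 -3.18 13.24] F [-4.9 -0.3  9.4] toolx [ 1.     0.    -0.001] toolz [-0. -0. -1.]
t 5.55 case cm [ 1.26 -3.18 13.23] F [-11.7  -2.4  22.6] toolx [ 1. -0.  0.] toolz [ 0. -0. -1.]
```

```bash

python3 -m jog '{"offset":[[0,0,-2],[0,0,-4],[0,0,-4],[0,0,-4],[0,0,-3]],"rot":[[0,0,0],[0,0,0],[0,0,0],[0,0,0],[0,0,0]],"fingers":[-1,-1,-1,-1,-1]}' >/dev/null; python3 -c "from h import *; st()"
python3 -m jog '{"offset":[[-3.75,-1.93,0],[-3.75,-1.93,0],[-3.75,-1.93,0],[-3.75,-1.93,0],[-3.75,-1.93,0]],"rot":[[0,0,0],[0,0,0],[0,0,0],[0,0,0],[0,0,0]],"fingers":[-1,-1,-1,-1,-1]}' >/dev/null
python3 - <<'E'
from h import *
import cv2
st()
im=ctrl.grab_frame("side")
cv2.imwrite("pics/s3.png",cv2.resize(im[120:270,205:355],None,fx=4,fy=4,interpolation=2)[:,:,::-1])
st()
E
```

```text
t 6.05 case cm [ 1.38 -3.19 30.08] F [ 0.  -0.5  0.2] toolx [ 1.    -0.     0.003] toolz [ 0.  0. -1.]
t 6.55 case cm [-17.58   6.52  29.78] F [-0.4 -0.   0. ] toolx [ 1.    -0.     0.001] toolz [ 0. -0. -1.]
t 6.60 case cm [-18.22   7.02  29.85] F [-5.2  2.5 -0.8] toolx [ 1.     0.009 -0.002] toolz [-0.  0. -1.]
```

View pics/s3.png

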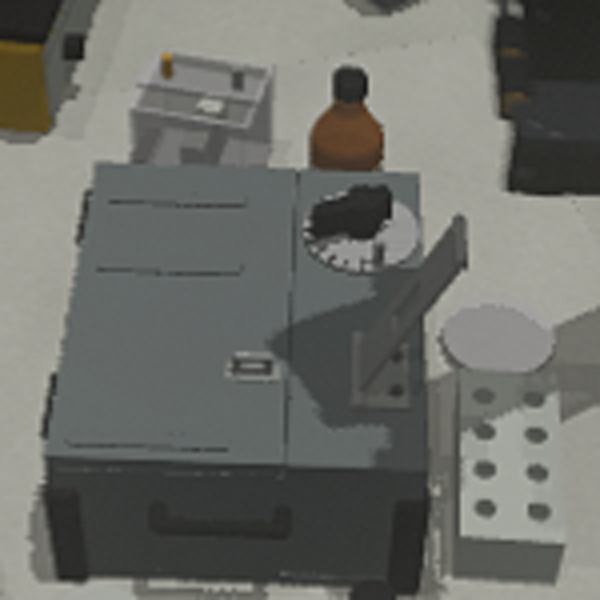

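Lid is shut flush (edge seam at about (290,300)) and the hasp still stands at (410,300), with the gripper in front of it. Now I'll lower the tip in front of the hasp and push it.

```bash

python3 -m jog '{"offset":[[0,0,1.6],[0,0,1.6],[0,0,1.6],[0,0,1.5],[0,0,0]],"rot":[[0,0,0],[0,0,0],[0,0,0],[0,0,0],[0,0,0]],"fingers":[-1,-1,-1,-1,-1]}' >/dev/null; python3 -c "from h import *; st()"
python3 -m jog '{"offset":[[1,0,0],[1,0,0],[1,0,0],[1,0,0],[1,0,0]],"rot":[[0,0,0],[0,0,0],[0,0,0],[0,0,0],[0,0,0]],"fingers":[-1,-1,-1,-1,-1]}' >/dev/null; python3 -c "from h import *; st()"
```

```text
t 7.10 case cm [-17.53   6.38  23.3 ] F [-0.3  0.4 -0.2] toolx [ 1.    -0.    -0.003] toolz [-0. -0. -1.]
t 7.60 case cm [-12.35   6.48  23.52] F [-0.4  0.7  0.2] toolx [ 1. -0. -0.] toolz [-0.  0. -1.]
```

```bash

python3 -m jog '{"offset":[[0.8,0,0],[0.8,0,0],[0.8,0,0],[0.8,0,0],[0.6,0,0]],"rot":[[0,0,0],[0,0,0],[0,0,0],[0,0,0],[0,0,0]],"fingers":[-1,-1,-1,-1,-1]}' >/dev/null; 
python3 - <<'E'
from h import *
import cv2
st()
im=ctrl.grab_frame("side")
cv2.imwrite("pics/s4.png",cv2.resize(im[120:270,205:355],None,fx=4,fy=4,interpolation=2)[:,:,::-1])
E
```

```text
t 8.10 case cm [-8.59  6.48 23.5 ] F [-0.  -0.8  0.8] toolx [ 1. -0.  0.] toolz [ 0. -0. -1.]
```

View pics/s4.png

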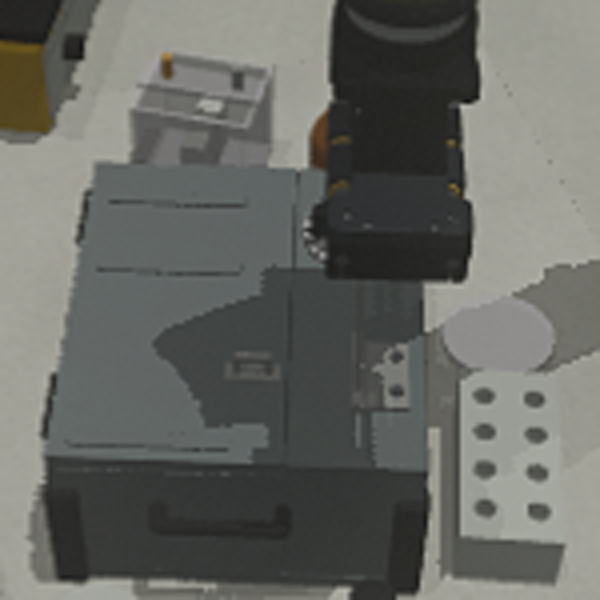

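```bash

python3 -m jog '{"offset":[[0.85,0,0],[0.85,0,0],[0.85,0,0.05],[0.9,0,0.25],[0.9,0,0.25]],"rot":[[0,0,0],[0,0,0],[0,0,0],[0,0,0],[0,0,0]],"fingers":[-1,-1,-1,-1,-1]}' >/dev/null; python3 -c "from h import *; st()"
python3 -m jog '{"offset":[[0.85,0,0.3],[0.8,0,0.5],[0.75,0,0.5],[0.75,0,0.5],[0.7,0,0.65]],"rot":[[0,0,0],[0,0,0],[0,0,0],[0,0,0],[0,0,0]],"fingers":[-1,-1,-1,-1,-1]}' >/dev/null; python3 -c "from h import *; st()"
python3 -m jog '{"offset":[[0.7,0,0.7],[0.6,0,0.7],[0.5,0,0.8],[0.45,0,0.85],[0.4,0,0.85]],"rot":[[0,0,0],[0,0,0],[0,0,0],[0,0,0],[0,0,0]],"fingers":[-1,-1,-1,-1,-1]}' >/dev/null; python3 -c "from h import *; st()"
```

```text
t 8.65 case cm [-4.23  6.47 22.92] F [-0.8 -0.1 -0.3] toolx [ 1. -0. -0.] toolz [-0. -0. -1.]
t 9.15 case cm [-0.39  6.48 20.46] F [-0.3  0.6 -0.7] toolx [1. 0. 0.] toolz [ 0. -0. -1.]
t 9.65 case cm [ 2.22  6.47 16.52] F [-0.9 -0.1 -0.4] toolx [ 1.  0. -0.] toolz [-0. -0. -1.]
```

```bash

python3 -m jog '{"offset":[[0.2,0,0.8],[0.2,0,0.8],[0.1,0,0.8],[0,0,0.2],[0,0,0]],"rot":[[0,0,0],[0,0,0],[0,0,0],[0,0,0],[0,0,0]],"fingers":[-1,-1,-1,-1,-1]}' >/dev/null; python3 -c "from h import *; st()"
python3 -m jog '{"offset":[[0,0,0.15],[0,0,0.15],[0,0,0.15],[0,0,0],[0,0,0]],"rot":[[0,0,0],[0,0,0],[0,0,0],[0,0,0],[0,0,0]],"fingers":[-1,-1,-1,-1,-1]}' >/dev/null; python3 -c "from h import *; st()"
```

```text
t 10.15 case cm [ 2.66  6.47 13.95] F [ 0.5 -0.2  0.5] toolx [ 1.     0.    -0.001] toolz [-0. -0. -1.]
t 10.65 case cm [ 2.72  6.5  13.83] F [-3.9 -1.7  9.4] toolx [1.    0.    0.002] toolz [ 0. -0. -1.]
```

```bash

python3 -m jog '{"offset":[[0,0,-1],[0,0,-3],[0,0,-3],[0,0,-4],[0,0,-1.5]],"rot":[[0,0,0],[0,0,0],[0,0,0],[0,0,0],[0,0,0]],"fingers":[-1,-1,-1,-1,-1]}' >/dev/null
python3 -m jog '{"offset":[[0.7,4,0],[0.7,4,0],[0.7,4,0],[0.7,4,0],[0.7,3.5,0]],"rot":[[0,0,0],[0,0,0],[0,0,0],[0,0,0],[0,0,0]],"fingers":[-1,-1,-1,-1,-1]}' >/dev/null
python3 - <<'E'
from h import *
import cv2
st()
a=cv2.resize(ctrl.grab_frame("side")[150:250,215:315],None,fx=4,fy=4,interpolation=2)
b=cv2.resize(ctrl.grab_frame("top")[170:270,240:340],None,fx=4,fy=4,interpolation=2)
cv2.imwrite("pics/s5.png",np.hstack([a,b])[:,:,::-1])
E
```

```text
t 11.65 case cm [  6.2  -13.28  26.03] F [1.2 0.6 0.5] toolx [ 1.    -0.001 -0.   ] toolz [-0. -0. -1.]
```

View pics/s5.png

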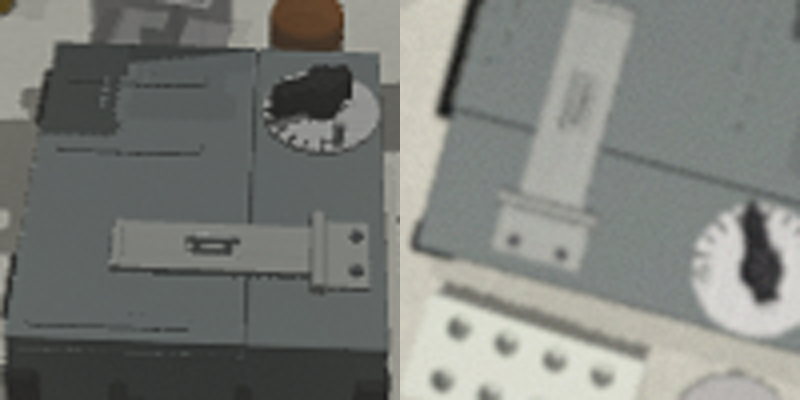

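The hasp lies flat, with the catch through its slot (side crop, (212,243)). The pointer's nose is at about (750,205) in the top crop. Next is the pointer.

```bash

python3 -m jog '{"offset":[[-2.4,-0.8,0],[-2.4,-0.8,0],[-2.4,-0.8,0],[-2.3,-0.8,0],[0,0,0]],"rot":[[0,0,0],[0,0,0],[0,0,0],[0,0,0],[0,0,0]],"fingers":[-1,-1,-1,-1,-1]}' >/dev/null;python3 -c "from h import *; st()"
python3 -m jog '{"offset":[[0,0,3],[0,0,3],[0,0,3],[0,0,1.3],[0,0,0]],"rot":[[0,0,0],[0,0,0],[0,0,0],[0,0,0],[0,0,0]],"fingers":[-1,-1,-1,-1,-1]}' >/dev/null;python3 -c "from h import *; st()"
```

```text
t 12.25 case cm [-3.56 -9.58 26.1 ] F [0.1 1.7 0.2] toolx [ 1.     0.004 -0.   ] toolz [-0. -0. -1.]
t 12.75 case cm [-3.42 -9.84 15.55] F [0.5 0.  0.6] toolx [ 1.     0.    -0.004] toolz [-0. -0. -1.]
```

```bash

python3 -m jog '{"offset":[[-0.1,-0.55,0.1],[-0.1,-0.55,0.1],[-0.1,-0.55,0.1],[0,-0.55,0],[0,-0.55,0]],"rot":[[0,0,0],[0,0,0],[0,0,0],[0,0,0],[0,0,0]],"fingers":[-1,-1,-1,-1,-1]}' >/dev/null;python3 -c "from h import *; st()"
python3 -m jog '{"offset":[[-0.15,-0.6,0],[-0.15,-0.6,0],[-0.4,-0.55,0],[-0.4,-0.55,0],[-0.4,-0.25,0]],"rot":[[0,0,0],[0,0,0],[0,0,0],[0,0,0],[0,0,0]],"fingers":[-1,-1,-1,-1,-1]}' >/dev/null;python3 -c "from h import *; st()"
python3 -m jog '{"offset":[[-0.3,-0.2,0],[-0.3,-0.2,0],[-0.2,0,0],[0,0,0],[0,0,0]],"rot":[[0,0,0],[0,0,0],[0,0,0],[0,0,0],[0,0,0]],"fingers":[-1,-1,-1,-1,-1]}' >/dev/null;python3 -c "from h import *; st()"
```

```text
t 13.25 case cm [-3.59 -7.03 15.51] F [ 0.2 -1.8  0.5] toolx [1.    0.    0.001] toolz [ 0. -0. -1.]
t 13.75 case cm [-5.11 -4.36 15.48] F [ 0.6  0.7 -0.7] toolx [1.    0.001 0.001] toolz [ 0.  0. -1.]
t 14.25 case cm [-5.89 -4.08 15.47] F [2.1 1.3 0.2] toolx [1.    0.    0.001] toolz [ 0.  0. -1.]
```

```bash

python3 -m jog '{"offset":[[-0.1,0,0],[-0.1,0,0],[-0.1,0,0],[-0.1,0,0],[0,0,0]],"rot":[[0,0,0],[0,0,0],[0,0,0],[0,0,0],[0,0,0]],"fingers":[-1,-1,-1,-1,-1]}' >/dev/null;python3 -c "from h import *; st()"
```

```text
t 14.75 case cm [-5.94 -4.09 15.51] F [10.8  2.7 -4.8] toolx [ 1.    -0.     0.008] toolz [ 0.01  0.   -1.  ]
```

Against the stop: 10.8 N with no further motion. I'll back off to the +x side, lift, move clear, then check.

```bash

python3 -m jog '{"offset":[[0.6,0,0],[0.8,0,0],[0.8,0,0],[0,0,-2],[0,0,-3]],"rot":[[0,0,0],[0,0,0],[0,0,0],[0,0,0],[0,0,0]],"fingers":[-1,-1,-1,-1,-1]}' >/dev/null
python3 -m jog '{"offset":[[0,0,-3],[0,0,-3],[2,3.5,0],[3,3.5,0],[3,0,0]],"rot":[[0,0,0],[0,0,0],[0,0,0],[0,0,0],[0,0,0]],"fingers":[-1,-1,-1,-1,-1]}' >/dev/null
python3 - <<'E'
from h import *
import cv2
st()
a=cv2.resize(ctrl.grab_frame("side")[150:250,215:315],None,fx=4,fy=4,interpolation=2)
b=cv2.resize(ctrl.grab_frame("top")[185:270,255:355],None,fx=4,fy=4,interpolation=2)
b=np.vstack([b,np.zeros((60,400,3),np.uint8)])
cv2.imwrite("pics/s6.png",np.hstack([a,b])[:,:,::-1])
E
```

```text
t 15.75 case cm [  4.05 -11.94  26.46] F [ 1.  -0.3 -0.5] toolx [ 1.    -0.009 -0.   ] toolz [-0.   -0.01 -1.  ]
```

View pics/s6.png

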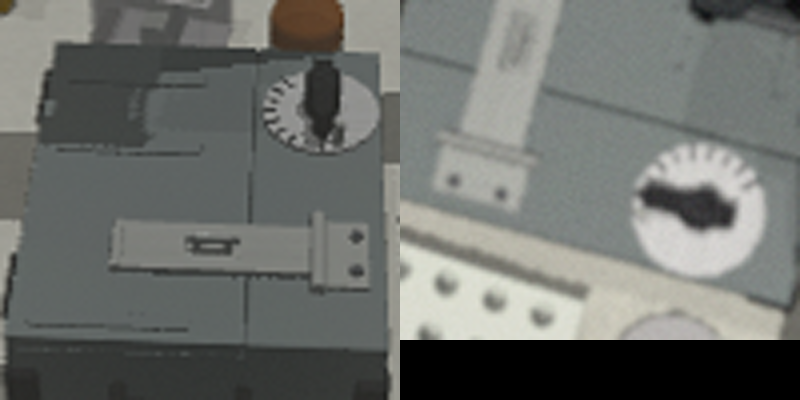

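The pointer lies along the case's +y against its pin (top crop, (640,190) to (735,215), parallel to the seam). The lid and hasp are still flat.

```bash

python3 -m jog '{"offset":[[0,0,0],[0,0,0],[0,0,0],[0,0,0],[0,0,0]],"rot":[[0,0,0],[0,0,0],[0,0,0],[0,0,0],[0,0,0]],"fingers":[-1,-1,-1,-1,-1]}' >/dev/null
python3 -c "from rig import ctrl; print(ctrl.job_done())"
```

```text
the job is handed in; nothing more can be done
None
```

The job is handed in: the lid is shut gently, the hasp lies flat over the catch and the pointer is back at its zero stop, with no contact with the things around the case; the hand-in gave no verdict.

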